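# Tap a reference block home against a hidden end stop

### The job

Take the tapping tool from its tray and, with it, nudge the steel block along the channel of the setting bench little by little, in slow gentle taps, until it bears fully home against the end stop hidden under the hood, then stand the tool upright back in its tray. The stop's place is not known, so feel for it and never drive the block hard (keep every push under 18 N); touch the block only with the tool, and leave the weight, vial and tin where they are.

Things in the scene. Friction and masses are not known exactly. Their poses are not given: they have to be found in the camera images.
- channel (a point): Setting bench, fixed: aluminium plate 230 x 88 x 8 mm, two steel guide rails, grey sheet hood over one end. Point: middle of the channel floor (the plate's top, 8 mm above the desk), half-way along the plate. x runs along the channel towards the hood, z up. Channel between rails 37 mm wide, open at x = -115 mm; rails 8 mm thick, rise 14 mm above the channel floor.
- hood_mouth (a point): Middle of the top edge of the hood's mouth, 30 mm above the channel floor, at x = 39 mm of the channel frame, same axes. The hood is 65 mm wide and runs 75 mm on from here. Under it, out of sight, a rigid steel stop stands fixed in the channel, its face square to x, 6 to 41 mm beyond the mouth.
- block_mid (a point): Loose steel block lying in the channel, 60 mm long (its x, towards the hood), 34 wide, 22 high, 0.25 to 0.5 kg; its centre, 11 mm above the channel floor. The rear end face, to be tapped, is at x = -30 mm. Slides with dry friction of 1 to 4 N. It starts with its centre at x = -25 to -3 mm of the channel frame; home, its rear is still 19 mm or more short of the hood.
- block_nose (a point): Middle of the block's leading end face (x = +30 mm from its centre), which must come to bear on the hidden stop; same axes as the block.
- tapper_mid (a point): Tapping tool standing loose in its tray, 84 mm high, 0.12 kg: white nylon head 30 (its x) x 26 (y) x 24 mm (high) at the bottom, square aluminium handle 20 x 20 mm from 24 to 76 mm above the sole, black cap 14 x 14 mm on top. Grasp the handle across two flats. Point: on its axis 42 mm above the sole, z up. The head's end faces, to tap with, are 15 mm from the axis along x.
- tool_tray: Shallow grey plastic tray for the tool, fixed to the desk, 95 x 95 mm, 12 mm high, walls 4 mm, floor 4 mm thick. Origin under its middle, on the desk.
- weight_100_mid (a point): Bystander: small brass weight with a knob, 22 mm across, 30 mm high; its centre.
- vial_mid (a point): Bystander: glass vial with black cap, 24 mm across, 58 mm high; its centre.
- cotton_tin_mid (a point): Bystander: low round tin, 63 mm across, 28 mm high; its centre.
Mind the look-alikes: they are no part of the job. What is shaped like the part that bears block_mid but green is not meant.

How it is judged:
On the way, in this order (a step that is already met when the one before it is completed fails the run):
1. the tapping tool is held clear of its tray (contact force between the fingers and tapper above 1 N and z of tapper_mid in the frame of tool_tray above 0.08 m), for 0.1 s.
2. the tool, held in the gripper, has brought the block to bear on the hidden stop (it presses on it with at least 0.5 N) (contact force between the fingers and tapper above 1 N and contact force between block and stop above 0.5 N and x of stop_face in the frame of block_nose below 0.002 m and z of block_mid in the frame of channel below 0.013 m and angle between the x axis of block_mid and the x axis of channel, either way round below 0.06 rad), for 0.05 s.
At the end, for the whole second after the job is handed in: The block lies flat in the channel, its nose within 2 mm of the hidden stop and within 0.06 rad of the channel's direction, at rest; the tool stands upright (within 0.1 rad) on the floor of its tray, within 45 mm of the tray's middle, released and at rest (x of stop_face in the frame of block_nose below 0.002 m and z of block_mid in the frame of channel below 0.013 m and angle between the x axis of block_mid and the x axis of channel, either way round below 0.06 rad and linear speed of block below 0.01 m/s and angle between tapper_mid's own z axis and vertical below 0.1 rad and horizontal distance between tapper_mid and tool_tray below 0.045 m and z of tapper_mid in the frame of tool_tray below 0.05 m and contact force between tapper and tool_tray above 0.3 N and linear speed of tapper below 0.02 m/s); the robot touches nothing.
It fails at once if the tool pushes the block with more than 18 N (contact force between tapper and block above 18 N).
It fails at once if the block is driven against the stop with more than 18 N (contact force between block and stop above 18 N).
It fails at once if the block is knocked along faster than 0.15 m/s (linear speed of block above 0.15 m/s).
It fails at once if the robot touches the block itself, without the tool (contact force between any of the fingers, the arm and block above 0.5 N).
It fails at once if the weight, the vial or the tin is moved by more than 20 mm (distance of any of weight_100_mid, vial_mid, cotton_tin_mid from where it was at the start of the episode above 0.02 m).
It also fails if it takes over 67 s, if anything falls off the work surface, if the arm or the gripper's body presses on something with over 40 N, if the wrist force passes 120 N, or if a joint passes its speed limit or range.

### The arm

A 7-joint arm with a two-finger parallel gripper is mounted at the origin on a cart in front of the work surface, level with it; the furniture and walls round the work are solid. World frame = base frame: x ahead of the robot, y to its left, z up, the work surface at z = 0. Lengths are in m, angles in rad, forces in N, time in s.
With the tool pointing down it reaches from about 0.425 to 0.925 m from the base axis. Payload 6.8 kg.
Tool frame: the origin (TCP) lies at the very end of the fingers, on their centre line; the grasp point (between the pads) lies 19 mm behind it; z points along the fingers, y is the line along which they close (so a half turn about z gives the same grasp; the last joint's range is limited). The gripper opens to 85 mm and grips with 20 to 120 N. Pads are 22 mm wide; open, the fingers measure 114 mm over their backs; the gripper's body (76 mm by 85 mm) begins 54 mm behind the grasp point. The pads swing forward as they close: fully open they stand 13 mm farther back than shut.
Start: joints at [0.999, 0.477, 0.022, 1.555, -0.011, 1.109, -0.083], TCP at [0.302, -0.604, 0.231] pointing down, gripper open.
Joint ranges: [-2.96, 2.96], [-0.34, 2.1], [-1.41, 1.46], [0.24, 2.44], [-1.37, 4.51], [0.17, 1.92], [-2.96, 2.96]. Speed limits (rad/s): [2.39, 2.39, 3.14, 3.14, 3.14, 3.14, 3.14].

### API

Orientations are given as a rotation vector (axis times angle).
In Python, from bench import get_obs, viewer, r gives the robot as it stands. The module is installed in compiled form; this text tells all that it offers.
- The arm moves only by the tool play_rows, never from a script. Its argument "commands" is a list that holds one entry, the list of rows, each a list of 5 numbers: the gripper's target within -1 to 1 (shut at 1, half-way at 0, fully open at -1), then the shift along the tool's x, y, z scaled (see below), then the turn about the tool's z scaled (see below). A call has 1 to 12 rows; each row is the pose to reach, as a shift and turn from the pose commanded when the call began, along the tool's axes at that moment; what a row does not reach only later rows make up. The controller multiplies each number of a shift by 0.2 m and each number of a turn by pi/2 rad. A row lasts 1/12 s, in which the tool goes at most 41.7 mm and 7.16 degrees, less where a joint would pass 70% of its speed; a pose out of reach is approached as far as the arm can. A call with a number of a shift or a turn outside -1 to 1 is refused whole. A call with a gripper value outside its range is refused whole. The fingers move at their own pace and stop on an object; "grip_force" is the grip in N (left out, the last holds). Time passes only in rows, so rows that repeat a pose let the fingers close. It gives the time, the measured TCP pose, the force, the opening and the grip force at its end, in the units of the state.
- get_obs(): the state, without advancing time (a new reading comes with each control period).
- viewer.grab_frame(name): name is "scene" or "top" or "wrist"; returns a dict with "pixels" (480x640x3 uint8, red, green, blue), "fovy" (degrees; the focal length in pixels is half the picture's height over the tangent of half this angle, whatever the lens; pixels are square), "cx", "cy" (the principal point, pixels), "world_to_cam" (4x4, takes a point from world to camera coordinates); the wrist camera has in their place "hand_eye" (4x4, takes a point from camera to tool coordinates, whose origin is the TCP and whose axes are the flange's). Camera axes: x right, y up, looking along -z (the intrinsics and any distortion apply to the point x, -y, -z); pixel columns grow to the right and rows downward; lengths in m; the calibration is good to about 2 mm. A picture is of the moment at which its call begins: read the wrist's pose just before it. There is no depth.
- r.hand_in(): hands the job in; it is judged then, once.
Trained networks look in a picture, given as the dict that the camera call returned (one of the last four; its "shot" number tells which), for a name from the list of things; names that differ only in an ending like _2 or _b are one class to them, and where a whole thing is asked for, a point or a joint stands for the part that bears it (a point fixed in the world has none). Each returns a list of dicts, best first, with "score" (0 to 1); they miss things now and then, are a little off and sometimes report something else, mostly with a low value. They report only what shows in the picture. A call takes as long as a camera call. They do not tell look-alikes from the thing itself.
- viewer.trace(picture, thing): "pixels" (480x640 bool, what is visible of it) and "rect" ([left, top, right, bottom] in pixels, round what is visible of it).
The state is a dict: "clock": time; "joints": joint angles; "qvel": joint speeds; "tau": joint torques, N m; "tcp_pos": TCP position; "orientation": TCP orientation; "contact_force": force on the tool from outside, world axes, zero at the start; "moment": the same for the moment, N m; "grip_width": finger opening in m; "gripper_force": force on a finger pad.
Only numpy, scipy, OpenCV 4.12 (cv2) and the standard library are available. Lean on these libraries where they do the work, as an engineer would, in place of code of your own. Each camera call takes 0.05 s, during which the arm holds its last target. There are 200 camera calls.

## Working session

There is one attempt and no reset: what is moved stays moved. The work goes in short steps, Python scripts to look and compute and a tool call to move; the robot and the scene stay as the last step left them, time stands still between calls to the robot, and variables do not carry over. Pictures are saved under pics/ and viewed, at most 10 in all, crops included, and the job is handed in when it is done.

Besides the shell and the picture viewer there is one more tool, called after ">>>" as a command line: name --argument value ..., lists and objects as JSON in quotes. play_rows: Moves the arm, as the interface text tells. Shifts and turns lie within -1 to 1; 1 stands for 0.2 m of shift or pi/2 rad of turn. Its arguments: {"type":"object","properties":{"commands":{"type":"array","items":{"type":"array","items":{"type":"array","items":{"type":"number","minimum":-1,"maximum":1}}}},"grip_force":{"type":"number"}},"required":["commands"]}

```bash
mkdir -p pics; cat > h.py <<'E'
import numpy as np, cv2
from bench import get_obs, viewer, r
from scipy.spatial.transform import Rotation as R
def grab(n):
    o=get_obs(); f=viewer.grab_frame(n)
    f['f']=240/np.tan(np.radians(f['fovy'])/2)
    if n=='wrist':
        T=np.eye(4);T[:3,:3]=R.from_rotvec(o['orientation']).as_matrix();T[:3,3]=o['tcp_pos']
        f['c2w']=T@f['hand_eye']
    else: f['c2w']=np.linalg.inv(f['world_to_cam'])
    return f
def ray(f,u,v):
    d=f['c2w'][:3,:3]@np.array([(u-f['cx'])/f['f'],-(v-f['cy'])/f['f'],-1.]); return f['c2w'][:3,3],d
def onz(f,u,v,z):
    c,d=ray(f,u,v); return c+d*(z-c[2])/d[2]
def proj(f,p):
    q=np.linalg.inv(f['c2w'])@np.append(p,1); return f['cx']+f['f']*q[0]/-q[2], f['cy']-f['f']*q[1]/-q[2]
E
python3 - <<'E'
from h import *
np.set_printoptions(precision=4,suppress=True)
print(get_obs())
for n in ('scene','top'):
    f=grab(n); cv2.imwrite(f'pics/{n}0.png',f['pixels'][:,:,::-1])
    print(n,{k:v for k,v in f.items() if k not in('pixels','world_to_cam')})
    for t in ('channel','hood_mouth','block_mid','tapper_mid','tool_tray','weight_100_mid','vial_mid','cotton_tin_mid'):
        try:
            for d in viewer.trace(f,t)[:3]:
                m=d['pixels'].astype(np.uint8); v,u=np.nonzero(m)
                print(t,round(d['score'],2),d['rect'],u.mean().round(1),v.mean().round(1),cv2.minAreaRect(np.c_[u,v].astype(np.float32)))
        except Exception as e: print(t,e)
E
```

```text
{'clock': 0.0, 'joints': array([ 0.9989,  0.4778,  0.0223,  1.5565, -0.0115,  1.1093, -0.0831]), 'qvel': array([-0.0002,  0.001 , -0.0001,  0.0013, -0.0018, -0.0005,  0.002 ]), 'tau': array([ -0.0014, -59.6458,   1.6078, -28.1198,   0.0125,   0.0094,
        -0.    ]), 'tcp_pos': array([ 0.3017, -0.6032,  0.2303]), 'orientation': array([-3.0558, -0.7216,  0.0009]), 'contact_force': array([ 0.7979, -0.3311, -0.6073]), 'moment': array([-0.0135, -0.0114,  0.021 ]), 'gripper_force': 0.0, 'grip_width': 0.08536450158153286}
scene {'fovy': 48.504884258225765, 'cx': 330.11737160996034, 'cy': 242.017737173627, 'shot': 1, 'f': np.float64(532.7196083865755), 'c2w': array([[ 0.899 ,  0.2362, -0.3687,  0.2417],
       [-0.4374,  0.5227, -0.7318, -0.3837],
       [ 0.0199,  0.8191,  0.5732,  0.535 ],
       [ 0.    ,  0.    ,  0.    ,  1.    ]])}
channel 0.79 [294.3, 274.5, 423.9, 416.6] 354.0 344.8 ((355.5711975097656, 341.2685546875), (158.17120361328125, 66.63597869873047), 59.620880126953125)
hood_mouth 0.71 [294.6, 270.0, 421.7, 418.3] 354.2 344.9 ((355.7633056640625, 340.85955810546875), (15
[... 2382 characters left out ...]
24439239502)
tool_tray 0.6 [198.0, 256.8, 256.6, 309.4] 230.4 280.3 ((230.18650817871094, 280.45843505859375), (52.99828338623047, 52.80866622924805), 84.5596694946289)
weight_100_mid 0.67 [282.1, 331.5, 294.2, 346.8] 286.7 337.5 ((286.5, 337.5), (11.31370735168457, 12.727920532226562), 45.0)
vial_mid 0.68 [421.5, 196.8, 434.9, 204.3] 426.9 199.6 ((427.0, 200.0), (10.0, 10.0), 90.0)
cotton_tin_mid 0.62 [395.8, 157.7, 430.1, 193.8] 412.4 174.3 ((412.5000305175781, 174.5), (32.64659118652344, 34.435447692871094), 26.56505012512207)
cotton_tin_mid 0.31 [346.4, 244.0, 468.5, 297.5] 405.2 272.7 ((406.52581787109375, 273.06805419921875), (123.75467681884766, 48.09128952026367), 1.0322448015213013)
```

```bash
python3 - <<'E'
import cv2
a=cv2.imread('pics/top0.png')[140:360,180:500]; cv2.imwrite('pics/topc.png',cv2.resize(a,None,fx=2.5,fy=2.5,interpolation=cv2.INTER_CUBIC))
E
```

```text
(no output)
```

View pics/topc.png

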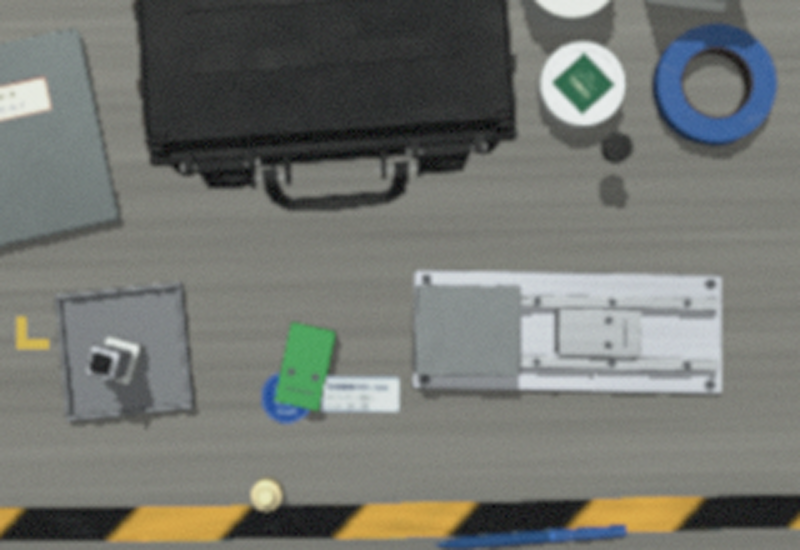

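View pics/scene0.png

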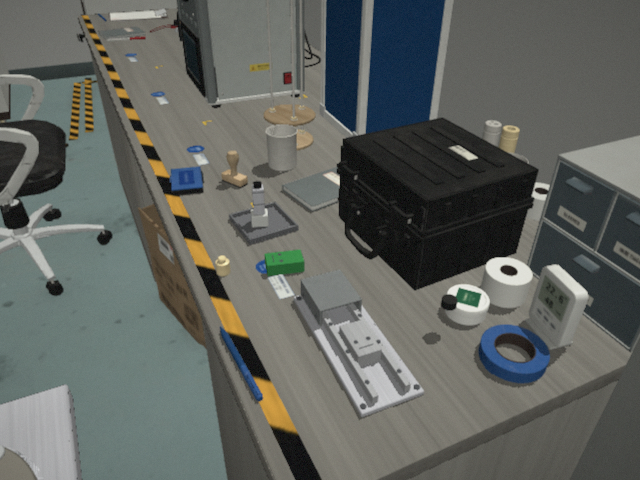

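Top view (crop = 2.5× from (180,140)): the tray is at about (230,280), with the tool's black cap near (221,285). The grey block sits in the channel at (419,273) and the hood is to its left, towards +y. The green block at (302,286) is the look-alike. The vial and tin are at the upper right, and the weight is at (287,338).

```bash
python3 - <<'E'
from h import *
np.set_printoptions(precision=4,suppress=True)
f=grab('top'); g=grab('scene')
print('cap',onz(f,221.2,285.2,.088))
d=viewer.trace(f,'tool_tray')[0]; print('tray',[onz(f,*p,.012) for p in cv2.boxPoints(cv2.minAreaRect(np.argwhere(d['pixels'])[:,::-1].astype(np.float32)))])
c=lambda x,y:(180+x/2.5,140+y/2.5)
for n,p in dict(tl=(415,271),tr=(722,276),br=(721,392),bl=(414,388)).items(): print('plate',n,onz(f,*c(*p),.008))
for n,p in dict(tl=(62,297),tr=(182,287),br=(193,411),bl=(72,420)).items(): print('tray',n,onz(f,*c(*p),.012))
for n,p in dict(tl=(557,308),tr=(641,313),br=(638,357),bl=(557,354)).items(): print('block',n,onz(f,*c(*p),.030))
for n,p in dict(tr=(520,287),br=(520,376)).items(): print('hood',n,onz(f,*c(*p),.038))
for t,z,fr in (('vial_mid',.058,f),('weight_100_mid',.03,f),('cotton_tin_mid',.028,f)):
    v,u=np.nonzero(viewer.trace(fr,t)[0]['pixels']); print(t,onz(fr,u.mean(),v.mean(),z))
# tool from scene mask axis/top
m=viewer.trace(g,'tapper_mid')[0]['pixels'];v,u=np.nonzero(m); print('scene top',onz(g,u[v<=v.min()+1].mean(),v.min()+2,.088))
E
```

```text
cap [0.495  0.3987 0.088 ]
tray [array([0.545 , 0.4527, 0.012 ]), array([0.5524, 0.3524, 0.012 ]), array([0.4568, 0.3447, 0.012 ]), array([0.4495, 0.4445, 0.012 ])]
plate tl [0.557  0.1817 0.008 ]
plate tr [ 0.5492 -0.0474  0.008 ]
plate br [ 0.463  -0.0439  0.008 ]
plate bl [0.4698 0.1842 0.008 ]
tray tl [0.542  0.4455 0.012 ]
tray tr [0.5479 0.3558 0.012 ]
tray br [0.4558 0.3485 0.012 ]
tray bl [0.4506 0.4385 0.012 ]
block tl [0.5274 0.0798 0.03  ]
block tr [0.5227 0.0188 0.03  ]
block br [0.4908 0.0219 0.03  ]
block bl [0.494  0.0806 0.03  ]
hood tr [0.543  0.1073 0.038 ]
hood br [0.4789 0.1089 0.038 ]
vial_mid [0.5104 0.0798 0.058 ]
weight_100_mid [0.5101 0.0754 0.03  ]
cotton_tin_mid [0.6904 0.0581 0.028 ]
scene top [0.4917 0.3951 0.088 ]
```

>>> play_rows --commands '[[[-1,0.9,-0.67,0,-0.704],[-1,0.9,-0.67,0,-0.704],[-1,0.9,-0.67,0,-0.704],[-1,0.9,-0.67,0,-0.704],[-1,0.9,-0.67,0,-0.704],[-1,0.9,-0.67,0,-0.704],[-1,0.9,-0.67,0,-0.704],[-1,0.9,-0.67,0,-0.704],[-1,0.9,-0.67,0,-0.704],[-1,0.9,-0.67,0,-0.704]]]'

```text
clock: 2.08
tcp_pos: [0.4031, -0.4033, 0.2315]
orientation: [2.218, 2.224, 0.0]
contact_force: [-0.1, -0.7, 0.6]
grip_width: 0.0853
gripper_force: 0.0
```

>>> play_rows --commands '[[[-1,1,0.45,0,0],[-1,1,0.45,0,0],[-1,1,0.45,0,0],[-1,1,0.45,0,0],[-1,1,0.45,0,0],[-1,1,0.45,0,0]]]'

```text
clock: 2.58
tcp_pos: [0.4962, -0.196, 0.2319]
orientation: [-2.217, -2.226, -0.006]
contact_force: [-0.7, 1.4, 1.4]
grip_width: 0.0855
gripper_force: 0.0
```

>>> play_rows --commands '[[[-1,1,0,0,0],[-1,1,0,0,0],[-1,1,0,0,0],[-1,1,0,0,0],[-1,1,0,0,0],[-1,1,0,0,0]]]'

```text
clock: 3.08
tcp_pos: [0.4934, 0.0045, 0.232]
orientation: [-2.214, -2.227, -0.005]
contact_force: [-0.0, 1.0, 1.1]
grip_width: 0.0855
gripper_force: 0.0
```

>>> play_rows --commands '[[[-1,1,0,0,0],[-1,1,0,0,0],[-1,1,0,0,0],[-1,1,0,0,0],[-1,1,0,0,0],[-1,1,0,0,0]]]'

```text
clock: 3.58
tcp_pos: [0.4926, 0.2047, 0.2321]
orientation: [-2.213, -2.225, -0.007]
contact_force: [0.1, 0.9, 0.4]
grip_width: 0.0851
gripper_force: 0.0
```

>>> play_rows --commands '[[[-1,0.85,0,0,0],[-1,0.85,0,0,0],[-1,0.85,0,0,0],[-1,0.85,0,0,0],[-1,0.85,0,0,0],[-1,0.85,0,0,0],[-1,0.85,0,0,0]]]'

```text
clock: 4.17
tcp_pos: [0.4943, 0.3656, 0.2308]
orientation: [2.224, 2.218, -0.002]
contact_force: [0.7, -0.5, -0.9]
grip_width: 0.0851
gripper_force: 0.0
```

```bash
python3 - <<'E'
from h import *
np.set_printoptions(precision=4,suppress=True)
f=grab('wrist'); print(f['hand_eye'],f['f'],f['cx'],f['cy'],f['c2w'][:3,3])
cv2.imwrite('pics/w1.png',f['pixels'][:,:,::-1])
for t in('tapper_mid','tool_tray'):
    for d in viewer.trace(f,t)[:2]: print(t,d['score'],d['rect'],cv2.minAreaRect(np.argwhere(d['pixels'])[:,::-1].astype(np.float32)))
E
```

```text
[[ 0.0011  0.9467  0.3221  0.0825]
 [ 1.     -0.0012  0.0002  0.0001]
 [ 0.0006  0.3221 -0.9467 -0.1422]
 [ 0.      0.      0.      1.    ]] 403.9243799512345 319.5894833529098 229.1014842224562 [0.4947 0.4483 0.3728]
tapper_mid 0.73 [294.2, 131.9, 338.3, 177.7] ((316.1000061035156, 152.6999969482422), (36.68241500854492, 41.74205780029297), 18.434947967529297)
tool_tray 0.81 [263.3, 88.6, 381.5, 204.2] ((324.36395263671875, 146.7914276123047), (109.75008392333984, 112.21109771728516), 84.95755004882812)
```

View pics/w1.png

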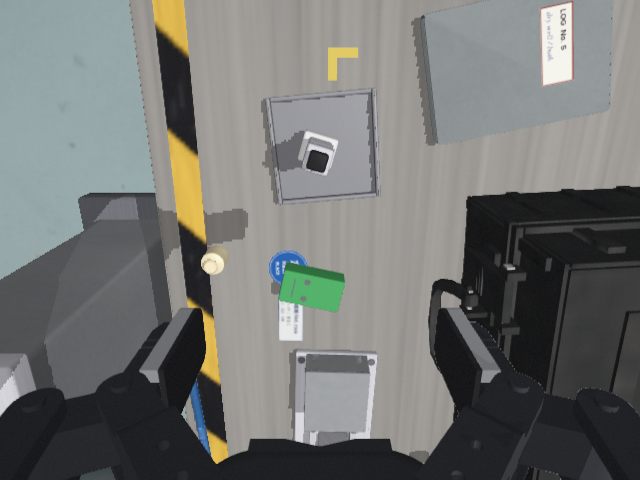

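The tool stands in the tray at pixel (318,160), turned about 20° relative to the gripper. The weight at (213,263) is clear of it. I'll zoom in to get the yaw.

```bash
python3 - <<'E'
import cv2
a=cv2.imread('pics/w1.png')[120:185,285:355]; cv2.imwrite('pics/w1c.png',cv2.resize(a,None,fx=8,fy=8,interpolation=cv2.INTER_CUBIC))
E
```

```text
(no output)
```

View pics/w1c.png

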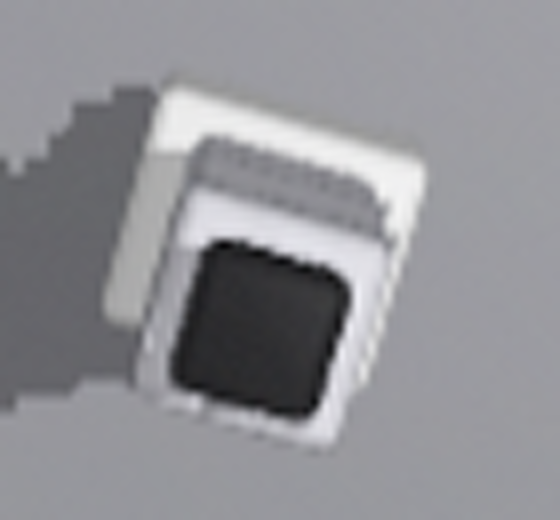

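```bash
python3 - <<'E'
from h import *
np.set_printoptions(precision=4,suppress=True)
f=grab('wrist')
q=lambda p,z:onz(f,285+p[0]/8-.44,120+p[1]/8-.44,z)
cap=[q(p,.088) for p in((203,238),(356,268),(320,424),(165,385))]
hd=[q(p,.028) for p in((160,80),(432,160),(365,390),(103,322))]
for n,c in(('cap',cap),('head',hd)):
    print(n,np.array(c),np.mean(c,0))
    for i in range(4):
        e=(c[(i+1)%4]-c[i])[:2]; print(np.linalg.norm(e),np.degrees(np.arctan2(e[1],e[0])))
m=viewer.trace(f,'tool_tray')[0]['pixels']
print('tray',np.mean([onz(f,*p,.012) for p in((267,97),(376,89),(379,196),(282,203))],0))
E
```

```text
cap [[0.4884 0.4084 0.088 ]
 [0.5018 0.4057 0.088 ]
 [0.4986 0.392  0.088 ]
 [0.4849 0.3955 0.088 ]] [0.4934 0.4004 0.088 ]
0.013639432729044736 -11.215970053605302
0.014133080073282579 -102.88746612854004
0.014193104539237656 165.56046261414656
0.013362305819385367 74.7352234078019
head [[0.4827 0.4166 0.028 ]
 [0.5111 0.4083 0.028 ]
 [0.5042 0.3841 0.028 ]
 [0.4762 0.3915 0.028 ]] [0.4935 0.4001 0.028 ]
0.029601411881487828 -16.264210483279186
0.025203577471738653 -105.92960635134514
0.02893690477511681 165.195804302374
0.025953431608891967 75.5487572942643
tray [0.5008 0.3988 0.012 ]
```

>>> play_rows --commands '[[[-1,0.174,-0.004,0.2,-0.833],[-1,0.174,-0.004,0.3,-0.833],[-1,0.174,-0.004,0.45,-0.833],[-1,0.174,-0.004,0.45,-0.833],[-1,0.174,-0.004,0.45,-0.833],[-1,0.174,-0.004,0.45,-0.833],[-1,0.174,-0.004,0.45,-0.833],[-1,0.174,-0.004,0.45,-0.833],[-1,0.174,-0.004,0.45,-0.833],[-1,0.174,-0.004,0.45,-0.833],[-1,0.174,-0.004,0.45,-0.833],[-1,0.174,-0.004,0.45,-0.833]]]'

```text
clock: 5.42
tcp_pos: [0.4939, 0.4001, 0.1412]
orientation: [0.413, 3.114, -0.001]
contact_force: [-0.6, 0.6, 0.0]
grip_width: 0.0854
gripper_force: 0.0
```

```bash
cat > to.py <<'E'
import sys; from h import *
o=get_obs(); t=np.array([float(a) for a in sys.argv[1:4]]); M=R.from_rotvec(o['orientation']).as_matrix()
yaw=np.degrees(np.arctan2(M[1,0],M[0,0])); print(o['clock'],'pos',o['tcp_pos'].round(4),'yaw',yaw.round(2),'tilt',np.degrees(np.arccos(-M[2,2])).round(2),'F',o['contact_force'].round(2))
print('shift',(M.T@(t-o['tcp_pos'])/.2).round(4),'turn',round((yaw-float(sys.argv[4]))/90,4))
E
python3 to.py .4935 .4003 .033 165
```

```text
5.4167 pos [0.4939 0.4001 0.1412] yaw 164.9 tilt 0.02 F [-0.65  0.63  0.02]
shift [2.100e-03 5.000e-04 5.411e-01] turn -0.0011
```

>>> play_rows --commands '[[[-1,0.002,0,0.1,0],[-1,0.002,0,0.2,0],[-1,0.002,0,0.3,0],[-1,0.002,0,0.4,0],[-1,0.002,0,0.47,0],[-1,0.002,0,0.52,0],[-1,0.002,0,0.54,0],[-1,0.002,0,0.54,0]]]'

```text
clock: 6.08
tcp_pos: [0.4927, 0.4011, 0.0328]
orientation: [-0.414, -3.114, 0.001]
contact_force: [0.0, -0.3, -0.2]
grip_width: 0.0854
gripper_force: 0.0
```

>>> play_rows --commands '[[[1,0,0,0,0],[1,0,0,0,0],[1,0,0,0,0],[1,0,0,0,0],[1,0,0,0,0],[1,0,0,0,0],[1,0,0,0,0],[1,0,0,0,0],[1,0,0,0,0],[1,0,0,0,0]]]' --grip_force 80

```text
clock: 6.92
tcp_pos: [0.4931, 0.4018, 0.0339]
orientation: [0.413, 3.114, 0.001]
contact_force: [-0.2, -0.6, 5.1]
grip_width: 0.0196
gripper_force: 78.6
```

>>> play_rows --commands '[[[1,0,0,-0.05,0],[1,0,0,-0.15,0],[1,0,0,-0.3,0],[1,0,0,-0.4,0],[1,0,0,-0.5,0],[1,0,0,-0.5,0]]]'

```text
clock: 7.42
tcp_pos: [0.4939, 0.4034, 0.1377]
orientation: [0.412, 3.111, 0.007]
contact_force: [0.2, 0.3, -0.7]
grip_width: 0.0191
gripper_force: 78.2
```

>>> play_rows --commands '[[[1,-0.03,-0.1,0,0.07],[1,-0.09,-0.25,0,0.15],[1,-0.14,-0.4,0,0.23],[1,-0.2,-0.55,0,0.31],[1,-0.25,-0.7,0,0.39],[1,-0.3,-0.85,0,0.47],[1,-0.327,-0.948,0,0.55],[1,-0.327,-0.948,0,0.63],[1,-0.327,-0.948,0,0.71],[1,-0.327,-0.948,0,0.78],[1,-0.327,-0.948,0,0.853],[1,-0.327,-0.948,0,0.853]]]'

```text
clock: 8.42
tcp_pos: [0.5059, 0.201, 0.1327]
orientation: [-2.261, -2.181, 0.002]
contact_force: [-0.5, 0.1, -1.4]
grip_width: 0.0187
gripper_force: 78.2
```

```bash
python3 to.py .507 -.012 .1 88.2
```

```text
8.4167 pos [0.5059 0.201  0.1327] yaw 87.92 tilt 0.07 F [-0.51  0.14 -1.42]
shift [-1.0641  0.0443  0.1646] turn -0.0032
```

>>> play_rows --commands '[[[1,-0.15,0.04,0,-0.003],[1,-0.3,0.04,0,-0.003],[1,-0.5,0.04,0,-0.003],[1,-0.7,0.04,0,-0.003],[1,-0.85,0.04,0,-0.003],[1,-0.95,0.04,0,-0.003],[1,-1,0.04,0,-0.003],[1,-1,0.04,0,-0.003]]]'

```text
clock: 9.08
tcp_pos: [0.5075, -0.0013, 0.1328]
orientation: [-2.254, -2.188, 0.002]
contact_force: [0.2, -0.7, -0.2]
grip_width: 0.0194
gripper_force: 78.2
```

>>> play_rows --commands '[[[1,-0.06,0,0.1,0],[1,-0.065,0,0.16,0],[1,-0.065,0,0.16,0],[1,-0.065,0,0.16,0],[1,-0.065,0,0.16,0]]]'

```text
clock: 9.5
tcp_pos: [0.5079, -0.01, 0.1016]
orientation: [-2.249, -2.193, -0.001]
contact_force: [0.4, 0.4, -1.2]
grip_width: 0.0191
gripper_force: 78.3
```

```bash
python3 to.py .507 -.012 .041 88.2; python3 - <<'E'
from h import *
f=grab('wrist'); g=grab('scene'); cv2.imwrite('pics/w2.png',np.hstack([f['pixels'][:,160:480],g['pixels'][180:420,270:430].repeat(2,0).repeat(2,1)])[:,:,::-1])
for t in('tapper_mid','block_mid'):
    for d in viewer.trace(f,t)[:2]: print(t,d['score'],d['rect'])
E
```

```text
9.5 pos [ 0.5079 -0.01    0.1016] yaw 88.55 tilt 0.05 F [ 0.44  0.44 -1.2 ]
shift [-0.0103 -0.0044  0.3029] turn 0.0039
tapper_mid 0.68 [284.9, 249.3, 354.8, 429.9]
block_mid 0.87 [280.5, 78.6, 346.3, 196.0]
block_mid 0.55 [562.1, 141.0, 622.5, 188.5]
```

View pics/w2.png

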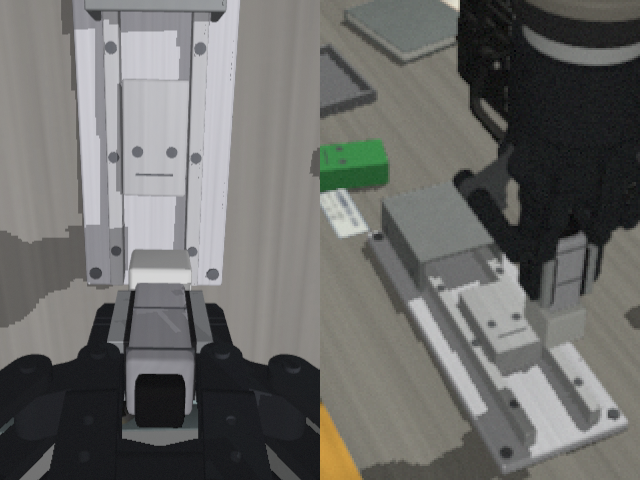

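The held tool hangs straight, with the head's front edge at row 250, and lines up with the channel. The block's top spans columns 282–346 and rows 79–196. The channel is clear.

```bash
python3 - <<'E'
from h import *
np.set_printoptions(precision=4,suppress=True)
f=grab('wrist')
for n,p,z in (('rearL',(282.5,196),.03),('rearR',(345.5,195.5),.03),('noseR',(346.5,79.5),.03),('noseL',(283,80),.03),('headL',(291,250),.0958),('headR',(350,250),.0958),('plateL',(247,286),.008),('plateR',(380,285),.008),('mouthL',(245,10),.038),('mouthR',(385,10),.038)): print(n,onz(f,*p,z))
E
```

```text
rearL [0.4888 0.0181 0.03  ]
rearR [0.5231 0.0175 0.03  ]
noseR [0.5239 0.0767 0.03  ]
noseL [0.4923 0.0773 0.03  ]
headL [0.4976 0.0125 0.0958]
headR [0.5208 0.0119 0.0958]
plateL [ 0.4603 -0.0467  0.008 ]
plateR [ 0.5465 -0.0482  0.008 ]
mouthL [0.4774 0.1074 0.038 ]
mouthR [0.5411 0.1057 0.038 ]
```

>>> play_rows --commands '[[[1,0,-0.015,0.08,0.004],[1,0,-0.015,0.15,0.004],[1,0,-0.015,0.2,0.004],[1,0,-0.015,0.22,0.004],[1,0,-0.015,0.22,0.004],[1,0,-0.015,0.22,0.004]]]'

```text
clock: 10.25
tcp_pos: [0.5049, -0.0115, 0.0575]
orientation: [2.259, 2.183, 0.0]
contact_force: [-0.6, -0.0, -0.1]
grip_width: 0.019
gripper_force: 78.3
```

```bash
python3 to.py .505 -.012 .041 88.2; python3 - <<'E'
from h import *
f=grab('wrist'); cv2.imwrite('pics/w3.png',cv2.resize(f['pixels'][100:340,200:440],None,fx=2.5,fy=2.5,interpolation=cv2.INTER_CUBIC)[:,:,::-1])
E
```

```text
10.25 pos [ 0.5049 -0.0115  0.0575] yaw 88.05 tilt 0.01 F [-0.59 -0.03 -0.08]
shift [-0.0023  0.0004  0.0827] turn -0.0017
```

View pics/w3.png

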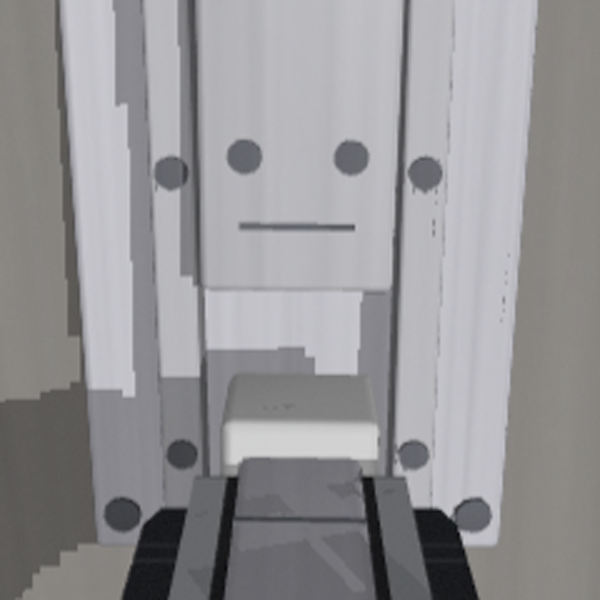

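The head is centred between the rails: the head's centre is at column 301 of the crop and the channel's at about 299. It is also clear of the block's rear edge at row 290.

>>> play_rows --commands '[[[1,0,0,0.03,0],[1,0,0,0.05,0],[1,0,0,0.065,0],[1,0,0,0.075,0],[1,0,0,0.08,0],[1,0,0,0.08,0]]]'

```text
clock: 10.8
tcp_pos: [0.5045, -0.0117, 0.041]
orientation: [-2.259, -2.183, 0.0]
contact_force: [-0.4, -0.1, -1.0]
grip_width: 0.0193
gripper_force: 78.3
```

>>> play_rows --commands '[[[1,0.01,0,0,0],[1,0.02,0,0,0],[1,0.025,0,0,0],[1,0.03,0,0,0],[1,0.035,0,0,0],[1,0.035,0,0,0]]]'

```text
clock: 11.3
tcp_pos: [0.505, -0.0044, 0.0414]
orientation: [2.259, 2.184, 0.0]
contact_force: [0.2, -0.1, -1.3]
grip_width: 0.0191
gripper_force: 78.3
```

>>> play_rows --commands '[[[1,0.004,0,0,0],[1,0.008,0,0,0],[1,0.012,0,0,0],[1,0.016,0,0,0],[1,0.02,0,0,0],[1,0.024,0,0,0],[1,0.028,0,0,0],[1,0.032,0,0,0]]]'

```text
clock: 11.97
tcp_pos: [0.5051, 0.0018, 0.0413]
orientation: [2.259, 2.183, 0.0]
contact_force: [0.3, -0.7, -1.1]
grip_width: 0.0191
gripper_force: 78.3
```

>>> play_rows --commands '[[[1,0.004,0,0,0],[1,0.008,0,0,0],[1,0.012,0,0,0],[1,0.016,0,0,0]]]'

```text
clock: 12.3
tcp_pos: [0.5052, 0.0044, 0.0413]
orientation: [2.259, 2.182, -0.001]
contact_force: [-0.1, -0.9, 0.3]
grip_width: 0.0191
gripper_force: 78.4
```

>>> play_rows --commands '[[[1,0.004,0,0,0],[1,0.008,0,0,0],[1,0.012,0,0,0],[1,0.016,0,0,0]]]'

```text
clock: 12.63
tcp_pos: [0.5053, 0.008, 0.0413]
orientation: [2.259, 2.183, -0.0]
contact_force: [0.3, -0.4, -0.1]
grip_width: 0.019
gripper_force: 78.4
```

>>> play_rows --commands '[[[1,0.004,0,0,0],[1,0.008,0,0,0],[1,0.012,0,0,0],[1,0.016,0,0,0]]]'

```text
clock: 12.97
tcp_pos: [0.5055, 0.0114, 0.0413]
orientation: [2.259, 2.183, -0.0]
contact_force: [-0.5, -1.8, -1.5]
grip_width: 0.019
gripper_force: 78.4
```

>>> play_rows --commands '[[[1,0.004,0,0,0],[1,0.008,0,0,0],[1,0.012,0,0,0],[1,0.016,0,0,0]]]'

```text
clock: 13.3
tcp_pos: [0.5055, 0.0146, 0.0413]
orientation: [2.259, 2.183, 0.0]
contact_force: [0.4, -2.4, -0.3]
grip_width: 0.0192
gripper_force: 78.4
```

```bash
cat > blk.py <<'E'
from h import *
o=get_obs(); f=grab('wrist'); d=viewer.trace(f,'block_mid')[0]; l,t,rr,b=d['rect']
p=f['pixels'].astype(float).mean(2)
print(o['clock'],o['tcp_pos'].round(4),o['contact_force'].round(2),'score',d['score'],d['rect'],'nose y',onz(f,(l+rr)/2,t,.03)[1].round(4),'rear y',onz(f,(l+rr)/2,b,.03)[1].round(4))
E
python3 blk.py
```

```text
13.3 [0.5055 0.0146 0.0413] [ 0.38 -2.42 -0.35] score 0.73 [275.9, 110.0, 364.3, 261.3] nose y 0.0907 rear y 0.0308
```

>>> play_rows --commands '[[[1,0.004,0,0,0],[1,0.008,0,0,0],[1,0.012,0,0,0],[1,0.016,0,0,0],[1,0.02,0,0,0],[1,0.024,0,0,0],[1,0.028,0,0,0],[1,0.032,0,0,0],[1,0.036,0,0,0],[1,0.04,0,0,0],[1,0.044,0,0,0],[1,0.048,0,0,0]]]'

```text
clock: 14.4
tcp_pos: [0.5059, 0.0242, 0.0413]
orientation: [2.259, 2.183, 0.0]
contact_force: [0.0, -1.0, -0.8]
grip_width: 0.0192
gripper_force: 78.4
```

>>> play_rows --commands '[[[1,0.004,0,0,0],[1,0.008,0,0,0],[1,0.012,0,0,0],[1,0.016,0,0,0],[1,0.02,0,0,0],[1,0.024,0,0,0],[1,0.028,0,0,0],[1,0.032,0,0,0]]]'

```text
clock: 15.07
tcp_pos: [0.5061, 0.0306, 0.0413]
orientation: [-2.259, -2.183, -0.0]
contact_force: [-0.5, -0.8, -1.2]
grip_width: 0.0193
gripper_force: 78.4
```

>>> play_rows --commands '[[[1,0.003,0,0,0],[1,0.006,0,0,0],[1,0.009,0,0,0]]]'

```text
clock: 15.32
tcp_pos: [0.5062, 0.0323, 0.0413]
orientation: [2.259, 2.183, -0.0]
contact_force: [0.3, -0.9, -1.1]
grip_width: 0.0192
gripper_force: 78.4
```

>>> play_rows --commands '[[[1,0.002,0,0,0],[1,0.004,0,0,0],[1,0.006,0,0,0],[1,0.008,0,0,0],[1,0.01,0,0,0],[1,0.012,0,0,0]]]'

```text
clock: 15.82
tcp_pos: [0.5062, 0.0347, 0.0413]
orientation: [2.259, 2.183, -0.0]
contact_force: [-0.2, -0.3, -1.5]
grip_width: 0.0192
gripper_force: 78.4
```

>>> play_rows --commands '[[[1,0.002,0,0,0],[1,0.004,0,0,0],[1,0.006,0,0,0]]]'

```text
clock: 16.07
tcp_pos: [0.5063, 0.0359, 0.0413]
orientation: [2.259, 2.183, 0.0]
contact_force: [0.3, -1.8, -2.3]
grip_width: 0.0192
gripper_force: 78.4
```

>>> play_rows --commands '[[[1,0.002,0,0,0],[1,0.004,0,0,0],[1,0.006,0,0,0]]]'

```text
clock: 16.32
tcp_pos: [0.5063, 0.0371, 0.0413]
orientation: [2.259, 2.183, 0.0]
contact_force: [-0.1, -0.8, -0.4]
grip_width: 0.0191
gripper_force: 78.4
```

>>> play_rows --commands '[[[1,0.002,0,0,0],[1,0.004,0,0,0],[1,0.006,0,0,0]]]'

```text
clock: 16.57
tcp_pos: [0.5063, 0.0383, 0.0413]
orientation: [-2.259, -2.183, 0.0]
contact_force: [-0.4, -1.4, -1.7]
grip_width: 0.0193
gripper_force: 78.4
```

>>> play_rows --commands '[[[1,0.002,0,0,0],[1,0.004,0,0,0],[1,0.006,0,0,0]]]'

```text
clock: 16.82
tcp_pos: [0.5064, 0.0395, 0.0413]
orientation: [2.259, 2.183, 0.0]
contact_force: [-0.2, -0.5, -1.8]
grip_width: 0.0191
gripper_force: 78.4
```

>>> play_rows --commands '[[[1,0.002,0,0,0],[1,0.004,0,0,0],[1,0.006,0,0,0]]]'

```text
clock: 17.07
tcp_pos: [0.5064, 0.0407, 0.0413]
orientation: [-2.259, -2.183, -0.0]
contact_force: [0.3, -0.2, -0.9]
grip_width: 0.0192
gripper_force: 78.4
```

```bash
python3 blk.py
```

```text
Traceback (most recent call last):
  File "blk.py", line 2, in <module>
    o=get_obs(); f=grab('wrist'); d=viewer.trace(f,'block_mid')[0]; l,t,rr,b=d['rect']
                                    ~~~~~~~~~~~~~~~~~~~~~~~~~~~^^^
IndexError: list index out of range
```

>>> play_rows --commands '[[[1,0.002,0,0,0],[1,0.004,0,0,0],[1,0.006,0,0,0]]]'

```text
clock: 17.42
tcp_pos: [0.5065, 0.0418, 0.0413]
orientation: [2.259, 2.183, -0.0]
contact_force: [0.5, -1.9, -1.3]
grip_width: 0.0191
gripper_force: 78.4
```

>>> play_rows --commands '[[[1,0.002,0,0,0],[1,0.004,0,0,0],[1,0.006,0,0,0]]]'

```text
clock: 17.67
tcp_pos: [0.5066, 0.0431, 0.0413]
orientation: [2.259, 2.183, 0.0]
contact_force: [0.6, -1.8, -0.8]
grip_width: 0.0189
gripper_force: 78.4
```

```bash
python3 - <<'E'
from h import *
f=grab('wrist'); cv2.imwrite('pics/w4.png',f['pixels'][60:400,160:480][:,:,::-1]); print(get_obs()['contact_force'])
E
```

```text
[ 0.43275742 -0.50776687 -2.06082973]
```

View pics/w4.png

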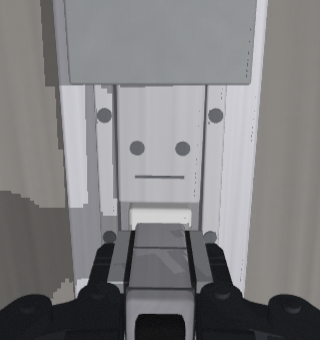

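The block (rear edge at row 202) is straight, partly under the hood and right against the white head. I'll keep feeling forward.

>>> play_rows --commands '[[[1,0.002,0,0,0],[1,0.004,0,0,0],[1,0.006,0,0,0]]]'

```text
clock: 17.97
tcp_pos: [0.5066, 0.0443, 0.0413]
orientation: [2.259, 2.183, -0.0]
contact_force: [-0.2, -3.0, -1.1]
grip_width: 0.0191
gripper_force: 78.4
```

>>> play_rows --commands '[[[1,0.002,0,0,0],[1,0.002,0,0,0]]]'

```text
clock: 18.13
tcp_pos: [0.5066, 0.0448, 0.0413]
orientation: [-2.259, -2.183, -0.0]
contact_force: [0.1, -0.7, -1.3]
grip_width: 0.0189
gripper_force: 78.4
```

>>> play_rows --commands '[[[1,0.002,0,0,0],[1,0.004,0,0,0],[1,0.006,0,0,0]]]'

```text
clock: 18.38
tcp_pos: [0.5066, 0.0458, 0.0413]
orientation: [2.259, 2.183, -0.0]
contact_force: [0.8, -1.1, -0.9]
grip_width: 0.0194
gripper_force: 78.4
```

>>> play_rows --commands '[[[1,0.002,0,0,0],[1,0.004,0,0,0],[1,0.006,0,0,0]]]'

```text
clock: 18.63
tcp_pos: [0.5067, 0.0471, 0.0413]
orientation: [2.259, 2.183, 0.0]
contact_force: [0.1, -1.8, -1.6]
grip_width: 0.0191
gripper_force: 78.4
```

>>> play_rows --commands '[[[1,0.002,0,0,0],[1,0.004,0,0,0],[1,0.006,0,0,0]]]'

```text
clock: 18.88
tcp_pos: [0.5067, 0.0483, 0.0413]
orientation: [2.259, 2.183, -0.0]
contact_force: [-0.4, -1.2, -0.6]
grip_width: 0.0193
gripper_force: 78.4
```

>>> play_rows --commands '[[[1,0.002,0,0,0],[1,0.004,0,0,0],[1,0.006,0,0,0]]]'

```text
clock: 19.13
tcp_pos: [0.5068, 0.0495, 0.0413]
orientation: [2.259, 2.183, 0.0]
contact_force: [-0.7, -1.7, -0.8]
grip_width: 0.0191
gripper_force: 78.4
```

>>> play_rows --commands '[[[1,0.002,0,0,0],[1,0.004,0,0,0],[1,0.006,0,0,0]]]'

```text
clock: 19.38
tcp_pos: [0.5068, 0.0507, 0.0413]
orientation: [2.259, 2.183, 0.0]
contact_force: [-0.5, -2.0, 0.4]
grip_width: 0.0192
gripper_force: 78.4
```

>>> play_rows --commands '[[[1,0.002,0,0,0],[1,0.004,0,0,0],[1,0.006,0,0,0]]]'

```text
clock: 19.63
tcp_pos: [0.5069, 0.0519, 0.0413]
orientation: [2.259, 2.183, 0.0]
contact_force: [-0.4, -1.6, -0.7]
grip_width: 0.0189
gripper_force: 78.4
```

>>> play_rows --commands '[[[1,0.002,0,0,0],[1,0.004,0,0,0],[1,0.006,0,0,0]]]'

```text
clock: 19.88
tcp_pos: [0.5069, 0.0531, 0.0413]
orientation: [2.259, 2.183, 0.0]
contact_force: [0.3, -1.4, 0.2]
grip_width: 0.0191
gripper_force: 78.4
```

>>> play_rows --commands '[[[1,0.002,0,0,0],[1,0.004,0,0,0],[1,0.006,0,0,0]]]'

```text
clock: 20.13
tcp_pos: [0.5069, 0.0543, 0.0413]
orientation: [2.259, 2.183, 0.0]
contact_force: [-0.7, -1.9, -0.7]
grip_width: 0.019
gripper_force: 78.4
```

>>> play_rows --commands '[[[1,0.002,0,0,0],[1,0.004,0,0,0],[1,0.006,0,0,0]]]'

```text
clock: 20.38
tcp_pos: [0.507, 0.0555, 0.0413]
orientation: [2.259, 2.183, 0.0]
contact_force: [0.6, -2.1, 0.4]
grip_width: 0.0192
gripper_force: 78.4
```

>>> play_rows --commands '[[[1,0.002,0,0,0],[1,0.004,0,0,0],[1,0.006,0,0,0]]]'

```text
clock: 20.63
tcp_pos: [0.507, 0.0567, 0.0413]
orientation: [2.259, 2.183, 0.0]
contact_force: [-1.2, -2.0, -0.5]
grip_width: 0.019
gripper_force: 78.4
```

>>> play_rows --commands '[[[1,0.002,0,0,0],[1,0.004,0,0,0],[1,0.006,0,0,0]]]'

```text
clock: 20.88
tcp_pos: [0.5071, 0.0579, 0.0413]
orientation: [2.259, 2.183, 0.0]
contact_force: [-0.8, -1.6, -0.2]
grip_width: 0.0192
gripper_force: 78.4
```

>>> play_rows --commands '[[[1,0.002,0,0,0],[1,0.004,0,0,0],[1,0.006,0,0,0]]]'

```text
clock: 21.13
tcp_pos: [0.5071, 0.0591, 0.0413]
orientation: [-2.259, -2.183, 0.0]
contact_force: [-0.0, -2.5, 0.0]
grip_width: 0.0192
gripper_force: 78.4
```

>>> play_rows --commands '[[[1,0.002,0,0,0],[1,0.004,0,0,0],[1,0.006,0,0,0]]]'

```text
clock: 21.38
tcp_pos: [0.5071, 0.0603, 0.0413]
orientation: [2.259, 2.183, 0.0]
contact_force: [-0.4, -2.4, 0.3]
grip_width: 0.019
gripper_force: 78.4
```

>>> play_rows --commands '[[[1,0.002,0,0,0],[1,0.004,0,0,0],[1,0.006,0,0,0]]]'

```text
clock: 21.63
tcp_pos: [0.5072, 0.0615, 0.0413]
orientation: [2.259, 2.183, 0.0]
contact_force: [0.3, -3.4, -1.1]
grip_width: 0.0188
gripper_force: 78.4
```

>>> play_rows --commands '[[[1,0.002,0,0,0],[1,0.003,0,0,0],[1,0.003,0,0,0]]]'

```text
clock: 21.88
tcp_pos: [0.5072, 0.0622, 0.0413]
orientation: [-2.259, -2.183, -0.0]
contact_force: [0.1, -1.8, 0.1]
grip_width: 0.019
gripper_force: 78.4
```

>>> play_rows --commands '[[[1,0.002,0,0,0],[1,0.004,0,0,0],[1,0.006,0,0,0]]]'

```text
clock: 22.13
tcp_pos: [0.5072, 0.0628, 0.0413]
orientation: [2.259, 2.183, -0.001]
contact_force: [-0.4, -5.2, 1.2]
grip_width: 0.019
gripper_force: 78.4
```

>>> play_rows --commands '[[[1,0,0,0,0],[1,0,0,0,0]]]'

```text
clock: 22.3
tcp_pos: [0.5072, 0.0628, 0.0413]
orientation: [2.259, 2.183, -0.001]
contact_force: [0.3, -3.9, 0.8]
grip_width: 0.0188
gripper_force: 78.4
```

>>> play_rows --commands '[[[1,0.002,0,0,0],[1,0.003,0,0,0],[1,0.003,0,0,0],[1,0.003,0,0,0]]]'

```text
clock: 22.63
tcp_pos: [0.5072, 0.0628, 0.0413]
orientation: [2.259, 2.182, -0.002]
contact_force: [0.0, -6.3, 0.8]
grip_width: 0.0193
gripper_force: 78.5
```

>>> play_rows --commands '[[[1,0.002,0,0,0],[1,0.003,0,0,0],[1,0.003,0,0,0],[1,0.003,0,0,0]]]'

```text
clock: 22.97
tcp_pos: [0.5072, 0.0629, 0.0413]
orientation: [2.259, 2.181, -0.003]
contact_force: [-0.4, -7.8, 2.1]
grip_width: 0.0191
gripper_force: 78.6
```

>>> play_rows --commands '[[[1,-0.005,0,0,0],[1,-0.01,0,0,0],[1,-0.02,0,0,0],[1,-0.04,0,0,0],[1,-0.07,0,0,0],[1,-0.1,0,0,0],[1,-0.1,0,0,0]]]'

```text
clock: 23.55
tcp_pos: [0.5064, 0.0427, 0.0411]
orientation: [2.261, 2.181, -0.001]
contact_force: [0.2, -0.5, -1.7]
grip_width: 0.0193
gripper_force: 78.6
```

>>> play_rows --commands '[[[1,0,0,-0.05,0],[1,0,0,-0.15,0],[1,0,0,-0.3,0],[1,0,0,-0.42,0],[1,0,0,-0.5,0],[1,0,0,-0.5,0],[1,0,0,-0.5,0]]]'

```text
clock: 24.13
tcp_pos: [0.5072, 0.0447, 0.1426]
orientation: [2.258, 2.182, 0.003]
contact_force: [0.1, -0.9, -1.1]
grip_width: 0.0187
gripper_force: 78.5
```

```bash
python3 to.py .499 .398 .14 88.2; python3 - <<'E'
from h import *
f=grab('wrist'); cv2.imwrite('pics/w5.png',f['pixels'][:,160:480][:,:,::-1])
E
```

```text
24.1333 pos [0.5072 0.0447 0.1426] yaw 88.05 tilt 0.15 F [ 0.12 -0.86 -1.05]
shift [ 1.7639 -0.1013  0.0129] turn -0.0017
```

View pics/w5.png

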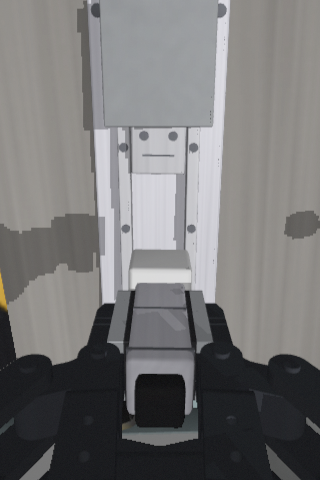

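The block sits straight and mostly under the hood, with its rear edge at row 173. The tool is clear of it, so I'll return it to the tray.

>>> play_rows --commands '[[[1,0.1,-0.02,0,0],[1,0.25,-0.05,0,0],[1,0.4,-0.05,0,0],[1,0.55,-0.05,0,0],[1,0.7,-0.05,0,0],[1,0.85,-0.05,0,0],[1,0.95,-0.05,0,0],[1,1,-0.05,0,0]]]'

```text
clock: 24.85
tcp_pos: [0.5019, 0.2482, 0.1402]
orientation: [-2.253, -2.186, 0.001]
contact_force: [-0.9, -0.4, -1.0]
grip_width: 0.0192
gripper_force: 78.5
```

>>> play_rows --commands '[[[1,0.1,-0.02,0,0],[1,0.25,-0.05,0,0],[1,0.4,-0.05,0,0],[1,0.55,-0.05,0,0],[1,0.68,-0.05,0,0],[1,0.75,-0.05,0,0],[1,0.76,-0.05,0,0],[1,0.76,-0.05,0,0],[1,0.76,-0.05,0,0]]]'

```text
clock: 25.6
tcp_pos: [0.499, 0.3946, 0.1404]
orientation: [2.26, 2.18, -0.004]
contact_force: [-0.7, 0.1, -1.3]
grip_width: 0.0192
gripper_force: 78.5
```

```bash
python3 to.py .499 .398 .035 88.2
```

```text
25.6 pos [0.499  0.3946 0.1404] yaw 87.95 tilt 0.15 F [-0.72  0.14 -1.33]
shift [ 1.840e-02 -4.000e-04  5.271e-01] turn -0.0027
```

>>> play_rows --commands '[[[1,0.01,0,0.1,0],[1,0.015,0,0.2,0],[1,0.015,0,0.3,0],[1,0.015,0,0.4,0],[1,0.015,0,0.46,0],[1,0.015,0,0.5,0],[1,0.015,0,0.515,0],[1,0.015,0,0.52,0],[1,0.015,0,0.52,0]]]'

```text
clock: 26.35
tcp_pos: [0.4992, 0.4001, 0.038]
orientation: [2.259, 2.183, 0.002]
contact_force: [-0.5, 0.2, -2.1]
grip_width: 0.0192
gripper_force: 78.5
```

>>> play_rows --commands '[[[1,0,0,0.003,0],[1,0,0,0.005,0],[1,0,0,0.005,0],[1,0,0,0.005,0]]]'

```text
clock: 26.68
tcp_pos: [0.4988, 0.4001, 0.0367]
orientation: [2.259, 2.183, 0.001]
contact_force: [0.5, 0.0, -1.5]
grip_width: 0.019
gripper_force: 78.5
```

>>> play_rows --commands '[[[1,0,0,0.003,0],[1,0,0,0.006,0],[1,0,0,0.009,0],[1,0,0,0.009,0]]]'

```text
clock: 27.02
tcp_pos: [0.4986, 0.3998, 0.0343]
orientation: [2.259, 2.183, -0.0]
contact_force: [0.5, -0.0, -0.7]
grip_width: 0.0193
gripper_force: 78.5
```

>>> play_rows --commands '[[[1,0,0,0.002,0],[1,0,0,0.004,0],[1,0,0,0.005,0],[1,0,0,0.005,0]]]'

```text
clock: 27.35
tcp_pos: [0.4987, 0.4, 0.0339]
orientation: [2.259, 2.183, 0.0]
contact_force: [-1.2, -1.9, 5.1]
grip_width: 0.0191
gripper_force: 79.1
```

>>> play_rows --commands '[[[0.4,0,0,0,0],[0.4,0,0,0,0],[0,0,0,0,0],[-0.5,0,0,0,0],[-1,0,0,0,0],[-1,0,0,0,0],[-1,0,0,0,0],[-1,0,0,0,0],[-1,0,0,0,0],[-1,0,0,0,0]]]'

```text
clock: 28.18
tcp_pos: [0.4987, 0.3999, 0.0335]
orientation: [2.259, 2.183, 0.0]
contact_force: [-0.3, -0.2, 0.2]
grip_width: 0.0854
gripper_force: 0.0
```

>>> play_rows --commands '[[[-1,0,0,-0.05,0],[-1,0,0,-0.15,0],[-1,0,0,-0.3,0],[-1,0,0,-0.45,0],[-1,0,0,-0.6,0],[-1,0,0,-0.7,0],[-1,-0.3,0,-0.7,0],[-1,-0.4,0,-0.7,0],[-1,-0.4,0,-0.7,0]]]'

```text
clock: 28.93
tcp_pos: [0.4975, 0.3113, 0.1737]
orientation: [2.263, 2.171, -0.007]
contact_force: [0.7, -2.4, -2.0]
grip_width: 0.0853
gripper_force: 0.0
```

```bash
python3 - <<'E'
from h import *
f=grab('wrist'); cv2.imwrite('pics/w6.png',f['pixels'][:,:,::-1])
d=viewer.trace(f,'tapper_mid'); print(d[0]['rect'],d[0]['score'])
E
```

```text
[294.4, 57.8, 333.9, 104.5] 0.69
```

View pics/w6.png

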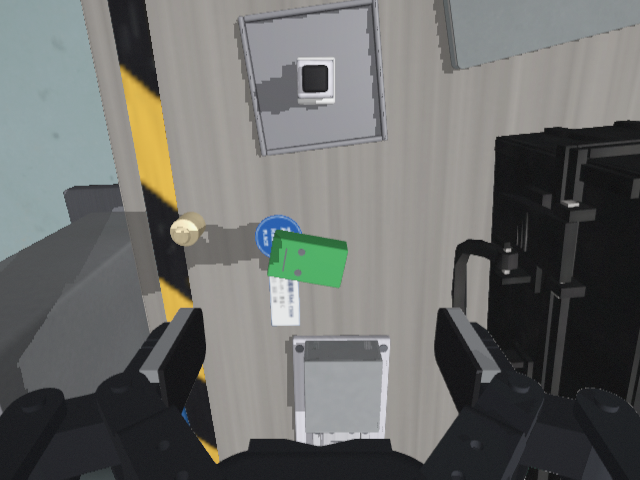

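The tool stands upright at (315,80), in the middle of the tray, and the gripper is clear.

```bash
python3 -c "
from h import *
print(r.hand_in())"
```

```text
the job is handed in; nothing more can be done
None
```

The block was pushed home against the hidden stop (firm contact at about 8 N, as read at the wrist), the tool is standing upright in its tray, and the job is handed in after about 29 s; no verdict was returned.

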